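# Lay out the service kit in the foam tiles

### The job

Lay out the kit for the next car in the blue foam tiles, each part fully home in the yellow cut-out of its own shape: the orange oil filter and the steel socket upright in the round cut-outs of their sizes, and both brake pads, backing plates up, stacked squarely in the oblong one, black first and red on top. After setting down the black pad, let go and press firmly on it with the fingertips for a moment to feel that it lies flat before you add the red one, then press the red one the same way. Leave the spanner where it lies, and let go of everything at the end.

Things in the scene. Friction and masses are not known exactly. Their poses are not given: they have to be found in the camera images.
- pad_black: loose brake pad, friction face down: black steel backing plate with two bright rivets on top (48 x 112 mm, 6 mm thick), brown-grey friction block beneath (48 x 92 mm, 10 mm); 16 mm thick in all; rigid; origin in the middle of its underside; y along the 112 mm length, x across the 48 mm width, z up; 0.3 kg; either end may lead. It goes at the bottom of the oblong cut-out.
- pad_red: loose brake pad, friction face down: red steel backing plate with two bright rivets on top (48 x 112 mm, 6 mm thick), brown-grey friction block beneath (48 x 92 mm, 10 mm); 16 mm thick in all; rigid; origin in the middle of its underside; y along the 112 mm length, x across the 48 mm width, z up; 0.3 kg; either end may lead. It goes on top of the black pad.
- oil_filter: loose orange spin-on oil filter with a white band near its foot, standing upright: canister 62 mm in diameter, 68 mm tall (straight side up to 60 mm, then it tapers to 52 mm); origin in the middle of its underside, z up along its axis; about 0.3 kg
- socket: loose bright steel deep socket standing upright with its dark hexagon mouth up: 34 mm in diameter, 60 mm tall; origin in the middle of its underside, z up along its axis; about 0.2 kg
- tile_pads: fixed blue foam tile, 84 x 146 mm and 12 mm thick, with a 62 x 126 mm oblong cut-out 5 mm deep in the middle of its top, its floor bright yellow; origin in the middle of the tile's underside (bench level), so the cut-out floor is 7 mm above the origin; z up. y runs along the length of the cut-out, x across it. For the two brake pads.
- tile_filter: fixed blue foam tile, 98 x 98 mm and 12 mm thick, with a round, 78 mm diameter cut-out 5 mm deep in the middle of its top, its floor bright yellow; origin in the middle of the tile's underside (bench level), so the cut-out floor is 7 mm above the origin; z up. For the oil filter.
- tile_socket: fixed blue foam tile, 78 x 78 mm and 12 mm thick, with a round, 50 mm diameter cut-out 5 mm deep in the middle of its top, its floor bright yellow; origin in the middle of the tile's underside (bench level), so the cut-out floor is 7 mm above the origin; z up. For the socket.
- spanner: a loose bright combination spanner lying flat, about 126 mm long along its y axis, 26 mm wide and 8 mm thick; origin under its middle; not part of the kit, to be left where it lies
There are look-alikes about, which are no part of the job. Of the things like the oil_filter, leave any that is green or purple; of the rest the smaller one is meant.

How it is judged:
On the way, in this order (a step that is already met when the one before it is completed fails the run):
1. the black pad lies flat and home in the oblong cut-out, without the red pad on it, and is pressed down by the fingers (over 7 N on the tile, its 3 N weight included) for 0.2 s (horizontal distance between pad_black and tile_pads below 0.012 m and z of pad_black in the frame of tile_pads between 0.0045 and 0.0095 m and angle between pad_black's own z axis and vertical below 0.06 rad and angle between the y axis of pad_black and the y axis of tile_pads, either way round below 0.2 rad and horizontal distance between pad_red and pad_black above 0.07 m and contact force between pad_black and tile_pads above 7 N and contact force between the fingers and pad_black above 2 N), for 0.2 s.
2. the red pad lies flat and square on the black one and is pressed down with the fingers (over 7 N on the black pad, weight included) for 0.2 s (horizontal distance between pad_black and tile_pads below 0.012 m and z of pad_black in the frame of tile_pads between 0.0045 and 0.0095 m and angle between each of pad_black, pad_red's own z axis and vertical below 0.06 rad and angle between the y axis of pad_black and the y axis of tile_pads, either way round below 0.2 rad and horizontal distance between pad_red and pad_black below 0.01 m and z of pad_red in the frame of pad_black between 0.014 and 0.018 m and angle between the y axis of pad_red and the y axis of pad_black, either way round below 0.2 rad and contact force between pad_red and pad_black above 7 N and contact force between the fingers and pad_red above 2 N), for 0.2 s.
At the end, for the whole second after the job is handed in: Black pad flat on the floor of the oblong cut-out (within 12 mm of its centre and 0.2 rad of its direction), red pad flat on the black one (centres within 10 mm, within 0.2 rad), filter and socket upright on the floors of their round cut-outs (within 12 mm of centre), all at rest and released (horizontal distance between pad_black and tile_pads below 0.012 m and z of pad_black in the frame of tile_pads between 0.0045 and 0.0095 m and angle between each of pad_black, pad_red, oil_filter, socket's own z axis and vertical below 0.06 rad and angle between the y axis of pad_black and the y axis of tile_pads, either way round below 0.2 rad and horizontal distance between pad_red and pad_black below 0.01 m and z of pad_red in the frame of pad_black between 0.014 and 0.018 m and angle between the y axis of pad_red and the y axis of pad_black, either way round below 0.2 rad and horizontal distance between oil_filter and tile_filter below 0.012 m and z of oil_filter in the frame of tile_filter between 0.0045 and 0.0095 m and horizontal distance between socket and tile_socket below 0.012 m and z of socket in the frame of tile_socket between 0.0045 and 0.0095 m and linear speed of each of pad_black, pad_red, oil_filter, socket below 0.01 m/s and angular speed of each of pad_black, pad_red, oil_filter, socket below 0.1 rad/s); the robot touches nothing.
It fails at once if the spanner is moved more than 30 mm (distance of spanner from where it was at the start of the episode above 0.03 m).
It also fails if it takes over 125 s, if anything falls off the work surface, if the arm or the gripper's body presses on something with over 40 N, if the wrist force passes 120 N, or if a joint passes its speed limit or range.

### The arm

A 6-joint arm with a two-finger parallel gripper is mounted at the origin on the work surface. World frame = base frame: x ahead of the robot, y to its left, z up, the work surface at z = 0. Lengths are in m, angles in rad, forces in N, time in s.
With the tool pointing down it reaches from about 0.35 to 0.775 m from the base axis. Payload 7.3 kg.
Tool frame: the origin (TCP) lies at the very end of the fingers, on their centre line; the grasp point (between the pads) lies 19 mm behind it; z points along the fingers, y is the line along which they close (so a half turn about z gives the same grasp; the last joint's range is limited). The gripper opens to 92 mm and grips with 3 to 60 N. Pads are 19 mm wide; open, the fingers measure 130 mm over their backs; the gripper's body (75 mm by 190 mm) begins 47 mm behind the grasp point.
Start: joints at [1.022, 0.342, 1.524, -0, 1.275, -0.146], TCP at [0.206, 0.483, 0.195] pointing down, gripper open.
Joint ranges: [-2.53, 2.53], [-0.77, 2.02], [0.04, 2.7], [-1, 4.14], [0.28, 2.66], [-3.11, 3.11]. Speed limits (rad/s): [2.57, 2.57, 3.14, 3.14, 3.14, 3.14].

### API

Orientations are given as [roll, pitch, yaw] about the fixed x, y, z axes, in that order (R = Rz(yaw) Ry(pitch) Rx(roll)).
In Python, from cell import robot gives the robot as it stands. The module is installed in compiled form; this text tells all that it offers.
- The arm moves only by the tool arm_command, never from a script. Its argument "moves" is a list of rows, each a list of 3 entries, a list of its own where there are three numbers: the shift along the tool's x, y, z in m, then the turn, a rotation vector about the tool's x, y, z in rad, then the finger opening in m, from 0 to 0.0918. In form: [[[dx, dy, dz], [ax, ay, az], claw], ...]. A call has exactly 5 rows; each row is the pose to reach, as a shift and turn from the pose commanded when the call began, along the tool's axes at that moment; what a row does not reach only later rows make up. A row lasts 1/10 s, in which the tool goes at most 50 mm and 8.59 degrees, less where a joint would pass 70% of its speed; a pose out of reach is approached as far as the arm can. A call with a gripper value outside its range is refused whole. The fingers move at their own pace and stop on an object; "squeeze" is the grip in N (left out, the last holds). Time passes only in rows, so rows that repeat a pose let the fingers close, or fill a call up. It gives the time, the measured TCP pose, the force, the opening and the grip force at its end, in the units of the state.
- robot.observe(): the state, without advancing time (a new reading comes with each control period).
- robot.read_camera(name): name is "scene" or "top"; returns the picture (384x512x3 uint8, red, green, blue); there is no depth.
- robot.camera_model(name): a dict with "fx", "fy", "cx", "cy" (pixels), "k1" (the pictures are not rectified: a ray, as slopes to the right and down, at radius r is drawn at 1 + k1 r^2 times it, then the intrinsics apply), "R" (3x3) and "t" (3): a world point X has camera coordinates R X + t. Camera axes: x right, y down, z forward; pixel columns grow to the right and rows downward; lengths in m; the calibration is good to about 2 mm. A picture is of the moment at which its call begins. camera_model takes no time and is no camera call.
- robot.hand_in(): hands the job in; it is judged then, once.
The state is a dict: "time": time; "qpos": joint angles; "qvel": joint speeds; "joint_efforts": joint torques, N m; "tool_pos": TCP position; "tool_rot": TCP orientation; "contact_force": force on the tool from outside, world axes, zero at the start; "torque": the same for the moment, N m; "opening": finger opening in m; "grip_force": force on a finger pad.
Only numpy, scipy, OpenCV 4.12 (cv2) and the standard library are available. Lean on these libraries where they do the work, as an engineer would, in place of code of your own. Each camera call takes 0.05 s, during which the arm holds its last target. There are 200 camera calls.

## Working session

There is one attempt and no reset: what is moved stays moved. The work goes in short steps, Python scripts to look and compute and a tool call to move; the robot and the scene stay as the last step left them, time stands still between calls to the robot, and variables do not carry over. Pictures are saved under pics/ and viewed, at most 14 in all, crops included, and the job is handed in when it is done.

Besides the shell and the picture viewer there is one more tool, called after "Emit:" by a JSON object that holds its "method" and its "body", one argument or row to a line. arm_command: Moves the arm, as the interface text tells. Its arguments: {"type":"object","properties":{"moves":{"type":"array"},"squeeze":{"type":"number"}},"required":["moves"]}

```bash
mkdir -p pics
cat > h.py <<'E'
import numpy as np, cv2
from cell import robot
def snap(n,f):
    im=robot.read_camera(n); cv2.imwrite(f'pics/{f}.png',cv2.cvtColor(im,cv2.COLOR_RGB2BGR)); return im
def ray(n,px,z):
    m=robot.camera_model(n); R=np.array(m['R']); t=np.array(m['t'])
    px=np.atleast_2d(np.array(px,float))
    d=np.c_[(px[:,0]-m['cx'])/m['fx'],(px[:,1]-m['cy'])/m['fy']]; u=d.copy()
    for _ in range(20): u=d/(1+m['k1']*(u**2).sum(1,keepdims=True))
    D=np.c_[u,np.ones(len(u))]@R; C=-R.T@t
    return C+D*((z-C[2])/D[:,2])[:,None]
def proj(n,X):
    m=robot.camera_model(n); c=np.atleast_2d(X)@np.array(m['R']).T+np.array(m['t'])
    u=c[:,:2]/c[:,2:]; u=u*(1+m['k1']*(u**2).sum(1,keepdims=True))
    return u*[m['fx'],m['fy']]+[m['cx'],m['cy']]
E
python3 - <<'E'
from h import *
for n in('top','scene'):
    snap(n,n+'0'); m=robot.camera_model(n); print(n,-np.array(m['R']).T@np.array(m['t']),m['fx'],m['k1']); print(np.round(m['R'],2))
a=cv2.imread('pics/top0.png')
cv2.imwrite('pics/top0b.png',cv2.resize(a,(800,600),interpolation=cv2.INTER_CUBIC))
print(robot.observe())
E
```

```text
top [ 0.35945973 -0.04789969  0.89134292] 362.5986771199766 -0.08603338673834537
[[-0.03 -1.    0.03]
 [-0.99  0.02 -0.15]
 [ 0.15 -0.03 -0.99]]
scene [0.92397653 0.2199582  0.8023498 ] 349.8819070768696 -0.06883214039846028
[[-0.56  0.83  0.01]
 [ 0.69  0.47 -0.55]
 [-0.46 -0.3  -0.84]]
{'time': 0.1, 'qpos': array([ 1.02199402e+00,  3.42630020e-01,  1.52491178e+00,  3.61505271e-06,
        1.27541061e+00, -1.45976650e-01]), 'qvel': array([ 0.00029674, -0.00185862, -0.00220757, -0.00067665,  0.00211402,
        0.00043266]), 'joint_efforts': array([ 2.47099793e-03, -4.32006991e+01, -2.44694299e+01,  7.20273843e-02,
        5.26801986e-02, -4.51194580e-05]), 'tool_pos': array([0.20556393, 0.48264247, 0.19452984]), 'tool_rot': array([-3.14024786e+00, -2.01208621e-04,  2.73876581e+00]), 'contact_force': array([ 0.59986546, -0.62193699, -0.11400497]), 'torque': array([ 0.03844496,  0.0171799 , -0.01621937]), 'grip_force': 0.0, 'opening': 0.09155887101364121}
```

View pics/top0b.png

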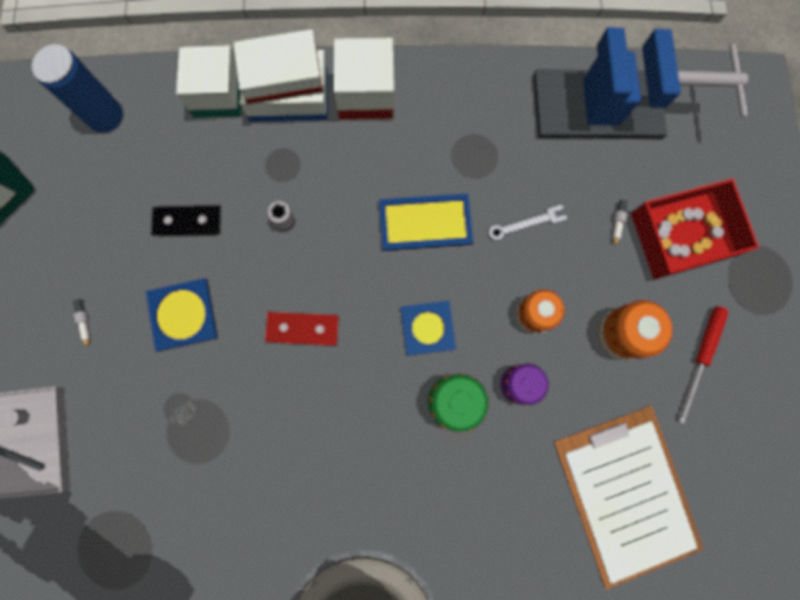

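View pics/scene0.png

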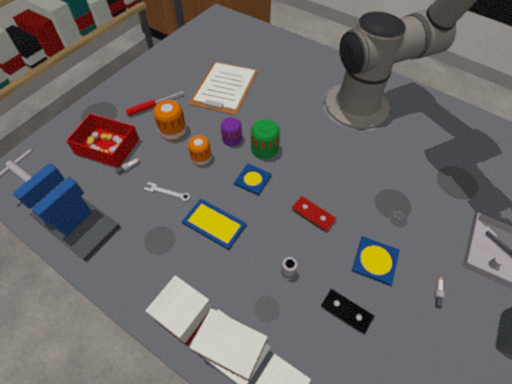

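The top view (800x600) shows the black pad at (186,220), the red pad at (302,329) and the socket at (279,212). The tiles are at (426,222) for the pads, (181,315) for the filter and (428,328) for the socket. The small orange filter is at (543,310), with the purple one beside it at (525,384), and the spanner is at (528,222).

```bash
cat > m.py <<'E'
from h import *
S=512/800
def blob(mask,seed,n='top'):
    k,l,st,c=cv2.connectedComponentsWithStats(mask.astype(np.uint8))
    i=1+np.argmin(np.hypot(*(c[1:]-seed).T)+1000*(st[1:,4]<15)); 
    return (l==i),c[i],st[i,4]
def rect(mask,z,n='top'):
    ct=max(cv2.findContours(mask.astype(np.uint8),0,1)[0],key=cv2.contourArea)
    P=ray(n,ct[:,0,:],z)[:,:2]
    (c,wh,a)=cv2.minAreaRect((P*1000).astype(np.float32)); 
    # pixel contour centres shrink ~1px
    if wh[0]<wh[1]: a+=90
    return np.round(np.array(c)/1000,4),np.round(wh,1),round(((a+90)%180)-90,1)  # long-axis deg from x
def masks(im):
    h=cv2.cvtColor(im,cv2.COLOR_RGB2HSV); H,s,v=[h[...,i].astype(int) for i in range(3)]
    return dict(yel=(H>24)&(H<36)&(s>120)&(v>110), red=((H<5)|(H>174))&(s>150)&(v>90), ora=(H>5)&(H<18)&(s>150)&(v>120), black=v<45, blue=(H>100)&(H<125)&(s>120)&(v>60),white=(s<60)&(v>150))
E
python3 - <<'E'
from m import *
im=cv2.cvtColor(cv2.imread('pics/top0.png'),cv2.COLOR_BGR2RGB); M=masks(im)
for nm,k,s,z in [('padtile','yel',(426,222),.007),('filttile','yel',(181,315),.007),('socktile','yel',(428,328),.007),('red','red',(302,329),.016),('black','black',(186,220),.016)]:
    b,c,a=blob(M[k],np.array(s)*S); b=cv2.morphologyEx(b.astype(np.uint8),cv2.MORPH_CLOSE,np.ones((7,7))); print(nm,a,rect(b,z),'centroid',ray('top',[c],z)[0,:2].round(4))
for s in [(546,310),(649,327)]:
    b,c,a=blob(M['white'],np.array(s)*S); print('filt label',a,c/S,ray('top',[c],.068).round(4))
    b,c,a=blob(M['ora'],np.array(s)*S); print(a,rect(b,.03),rect(b,.06))
b,c,a=blob(M['white']|False,np.array((279,212))*S);print('sock',a,c/S,rect(b,.06))
b,c,a=blob(M['black'],np.array((279,211))*S);print('mouth',a,c/S,ray('top',[c],.06))
for s in [(497,232),(557,214),(527,223)]:print('sp',ray('top',[np.array(s)*S],.006).round(3))
sc=cv2.cvtColor(cv2.imread('pics/scene0.png'),cv2.COLOR_BGR2RGB); N=masks(sc)
for nm,k,s,z in [('padtile','yel',(214,223),.007),('filttile','yel',(376,261),.007),('socktile','yel',(253,180),.007),('red','red',(314,213),.016),('black','black',(347,311),.016),('mouth','black',(290,263),.06)]:
    b,c,a=blob(N[k],np.array(s)); print('scene',nm,a,c.round(),ray('scene',[c],z)[0,:2].round(4))
b,c,a=blob(N['white'],np.array((198,142)));print('filtlabel',a,c,ray('scene',[c],.068).round(4))
E
```

```text
padtile 1133 (array([ 0.6252, -0.1137]), array([ 60.1, 125. ]), -86.9) centroid [ 0.6249 -0.1135]
filttile 734 (array([0.4816, 0.2781]), array([75.3, 72.9]), 1.5) centroid [0.4816 0.2782]
socktile 298 (array([ 0.452 , -0.1114]), array([45.1, 45.5]), -46.6) centroid [ 0.452  -0.1115]
red 759 (array([0.4542, 0.085 ]), array([108.7,  45.4]), 85.8) centroid [0.4539 0.0848]
black 682 (array([0.6319, 0.2723]), array([108.8,  46.9]), 88.4) centroid [0.6318 0.2716]
filt label 69 [545.3125 307.8125] [[ 0.4705 -0.2836  0.068 ]]
384 (array([ 0.4734, -0.2921]), array([59.8, 58.9]), 88.6) (array([ 0.4695, -0.2836]), array([57.7, 56.8]), 88.6)
filt label 140 [648.046875   326.69642857] [[ 0.4384 -0.4397  0.068 ]]
756 (array([ 0.4391, -0.4521]), array([84.7, 87.2]), -4.6) (array([ 0.4364, -0.438 ]), array([81.8, 84.1]), -4.6)
sock 17 [283.18014706 326.93014706] (array([0.4516, 0.1048]), array([8.3, 9.7]), -45.4)
mouth 30 [277.5        210.67708333] [[0.62970488 0.11489594 0.06      ]]
sp [[ 0.605 -0.23   0.006]]
sp [[ 0.634 -0.331  0.006]]
sp [[ 0.619 -0.28   0.006]]
scene padtile 982 [214. 223.] [ 0.6234 -0.1136]
scene filttile 682 [376. 260.] [0.4811 0.2777]
scene socktile 179 [252. 178.] [ 0.4501 -0.1129]
scene red 610 [314. 213.] [0.4572 0.087 ]
scene black 936 [347. 311.] [0.6371 0.274 ]
scene mouth 42 [290. 263.] [0.6292 0.1135]
filtlabel 43 [197.93023256 141.55813953] [[ 0.4687 -0.2847  0.068 ]]
```

```bash
cat > d.py <<'E'
import sys
from h import *
from scipy.spatial.transform import Rotation as Ro
def delta(x,y,z,yaw):
    o=robot.observe(); R=Ro.from_euler('xyz',o['tool_rot'])
    T=Ro.from_euler('xyz',[np.pi,0,yaw])
    print('shift',(R.inv().apply(np.array([x,y,z])-o['tool_pos'])).round(4),'rot',(R.inv()*T).as_rotvec().round(4),'t',round(o['time'],2))
if __name__=='__main__': delta(*map(float,sys.argv[1:5]))
E
python3 d.py .632 .272 .12 1.543
```

```text
shift [-0.4749 -0.0265  0.0745] rot [-1.3000e-03  6.0000e-04  1.1958e+00] t 0.1
```

Emit:
{"method": "arm_command", "body": {
  "moves": [
    [[-0.475,-0.0265,0.0745],[0,0,1.196],0.09],
    [[-0.475,-0.0265,0.0745],[0,0,1.196],0.09],
    [[-0.475,-0.0265,0.0745],[0,0,1.196],0.09],
    [[-0.475,-0.0265,0.0745],[0,0,1.196],0.09],
    [[-0.475,-0.0265,0.0745],[0,0,1.196],0.09]
  ],
  "squeeze": 25
}}

```text
time: 0.6
tool_pos: [0.4286, 0.3725, 0.1559]
tool_rot: [-3.141, -0.0, 1.983]
contact_force: [0.4, 1.8, 0.7]
opening: 0.09
grip_force: 0.0
```

```bash
python3 d.py .632 .272 .12 1.543
```

```text
shift [-0.1735  0.1461  0.0358] rot [-0.0006  0.      0.4397] t 0.6
```

Emit:
{"method": "arm_command", "body": {
  "moves": [
    [[-0.173,0.146,0.036],[0,0,0.44],0.09],
    [[-0.173,0.146,0.036],[0,0,0.44],0.09],
    [[-0.173,0.146,0.036],[0,0,0.44],0.09],
    [[-0.173,0.146,0.036],[0,0,0.44],0.09],
    [[-0.173,0.146,0.036],[0,0,0.44],0.09]
  ]
}}

```text
time: 1.1
tool_pos: [0.6334, 0.272, 0.1187]
tool_rot: [-3.141, 0.001, 1.546]
contact_force: [-0.3, -0.1, -0.0]
opening: 0.0898
grip_force: 0.0
```

Emit:
{"method": "arm_command", "body": {
  "moves": [
    [[0,0,0],[0,0,0],0.09],
    [[0,0,0],[0,0,0],0.09],
    [[0,0,0],[0,0,0],0.09],
    [[0,0,0],[0,0,0],0.09],
    [[0,0,0],[0,0,0],0.09]
  ]
}}

```text
time: 1.6
tool_pos: [0.6302, 0.2758, 0.1211]
tool_rot: [3.141, -0.0, 1.55]
contact_force: [-0.3, -0.1, -0.5]
opening: 0.09
grip_force: 0.0
```

```bash
python3 d.py .632 .272 .008 1.543
```

```text
shift [-0.0038  0.0018  0.1131] rot [ 0.0006 -0.0004  0.0073] t 1.6
```

Emit:
{"method": "arm_command", "body": {
  "moves": [
    [[-0.004,0.002,0.04],[0,0,0.007],0.09],
    [[-0.004,0.002,0.08],[0,0,0.007],0.09],
    [[-0.004,0.002,0.1],[0,0,0.007],0.09],
    [[-0.004,0.002,0.113],[0,0,0.007],0.09],
    [[-0.004,0.002,0.113],[0,0,0.007],0.09]
  ]
}}

```text
time: 2.1
tool_pos: [0.6317, 0.2709, 0.006]
tool_rot: [-3.139, 0.001, 1.542]
contact_force: [0.0, 0.4, 0.2]
opening: 0.0902
grip_force: 0.0
```

Emit:
{"method": "arm_command", "body": {
  "moves": [
    [[0,0,0],[0,0,0],0.04],
    [[0,0,0],[0,0,0],0.04],
    [[0,0,0],[0,0,0],0.04],
    [[0,0,0],[0,0,0],0.04],
    [[0,0,0],[0,0,0],0.04]
  ]
}}

```text
time: 2.6
tool_pos: [0.6331, 0.2709, 0.008]
tool_rot: [3.141, -0.0, 1.542]
contact_force: [0.5, -0.5, -0.1]
opening: 0.0543
grip_force: 0.0
```

Emit:
{"method": "arm_command", "body": {
  "moves": [
    [[0,0,0],[0,0,0],0.04],
    [[0,0,0],[0,0,0],0.04],
    [[0,0,0],[0,0,0],0.04],
    [[0,0,0],[0,0,0],0.04],
    [[0,0,0],[0,0,0],0.04]
  ]
}}

```text
time: 3.1
tool_pos: [0.6328, 0.2708, 0.0074]
tool_rot: [-3.142, -0.0, 1.542]
contact_force: [-0.0, -0.4, -0.2]
opening: 0.0398
grip_force: 0.0
```

Run:
```python
from h import *
a=snap('top','t1');b=snap('scene','s1')
a=cv2.cvtColor(a,4)[90:190,70:210];b=cv2.cvtColor(b,4)[250:370,270:440]
cv2.imwrite('pics/c1.png',np.hstack([cv2.resize(a,(420,300)),cv2.resize(b,(380,300))]))
```

```text
(no output)
```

View pics/c1.png

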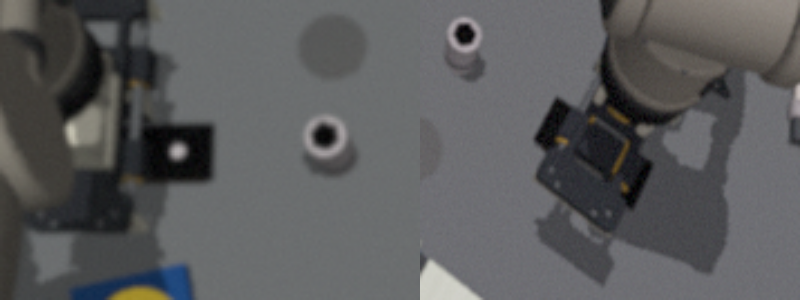

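The crops show the pad still in place, with its right end and rivet visible at crop (178,152). I can't tell from them where the fingers are, so I'll project the TCP into both views.

Run:
```python
from h import *
b=cv2.imread('pics/s1.png');a=cv2.imread('pics/t1.png')
for n,i in(('top',a),('scene',b)):
    for z in(.0075,.0265,.0735):
        for y in (-.095,0,.095):
            p=proj(n,[.633+y,.271,z])[0]; cv2.circle(i,tuple(np.round(p*4).astype(int)),2,{.0075:(0,255,0),.0265:(0,255,255),.0735:(255,0,255)}[z],-1,shift=2)
b=b[210:360,250:450];a=a[40:190,60:260]
cv2.imwrite('pics/c2.png',np.hstack([cv2.resize(a,(400,300)),cv2.resize(b,(400,300))]))
o=robot.observe();print(o['opening'],o['grip_force'],o['tool_pos'])
```

```text
0.03992840411676852 0.0 [0.63282463 0.27083178 0.00741676]
```

View pics/c2.png

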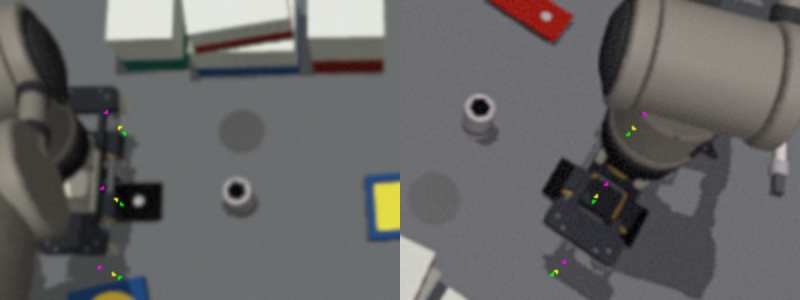

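The projection puts the pad between the fingers, with both ends showing either side of the body in the scene crop at (558,178) and (632,222). Since the fingers closed to 40 mm freely, the gripping surfaces must begin well above the tips. I'll open, go lower and close again.

Emit:
{"method": "arm_command", "body": {
  "moves": [
    [[0,0,0],[0,0,0],0.07],
    [[0,0,0],[0,0,0],0.07],
    [[0,0,0],[0,0,0],0.07],
    [[0,0,0.003],[0,0,0],0.07],
    [[0,0,0.0055],[0,0,0],0.07]
  ]
}}

```text
time: 3.7
tool_pos: [0.6328, 0.2708, 0.0017]
tool_rot: [-3.142, -0.0, 1.542]
contact_force: [-0.2, 0.8, -0.2]
opening: 0.0701
grip_force: 0.0
```

Emit:
{"method": "arm_command", "body": {
  "moves": [
    [[0,0,0],[0,0,0],0.03],
    [[0,0,0],[0,0,0],0.03],
    [[0,0,0],[0,0,0],0.03],
    [[0,0,0],[0,0,0],0.03],
    [[0,0,0],[0,0,0],0.03]
  ]
}}

```text
time: 4.2
tool_pos: [0.6329, 0.2708, 0.002]
tool_rot: [3.141, -0.0, 1.542]
contact_force: [-0.0, -0.1, 0.1]
opening: 0.0344
grip_force: 0.0
```

Emit:
{"method": "arm_command", "body": {
  "moves": [
    [[0,0,0],[0,0,0],0.0],
    [[0,0,0],[0,0,0],0.0],
    [[0,0,0],[0,0,0],0.0],
    [[0,0,0],[0,0,0],0.0],
    [[0,0,0],[0,0,0],0.0]
  ],
  "squeeze": 10
}}

```text
time: 4.7
tool_pos: [0.6328, 0.2708, 0.002]
tool_rot: [3.142, -0.0, 1.542]
contact_force: [-0.3, 0.6, -1.2]
opening: 0.0005
grip_force: 0.0
```

Run:
```python
from m import *
im=snap('top','t3'); b=snap('scene','s3')
o=robot.observe();print(o['opening'],o['grip_force'],o['tool_pos'],o['contact_force'])
cv2.imwrite('pics/c3.png',np.hstack([cv2.resize(cv2.cvtColor(im,4)[60:190,70:190],(370,400)),cv2.resize(cv2.cvtColor(b,4)[280:360,300:386],(430,400),interpolation=cv2.INTER_CUBIC)]))
```

```text
0.000280712829107117 0.0 [0.63283719 0.27081327 0.00194565] [-0.24836883 -1.04376525 -0.1460046 ]
```

View pics/c3.png

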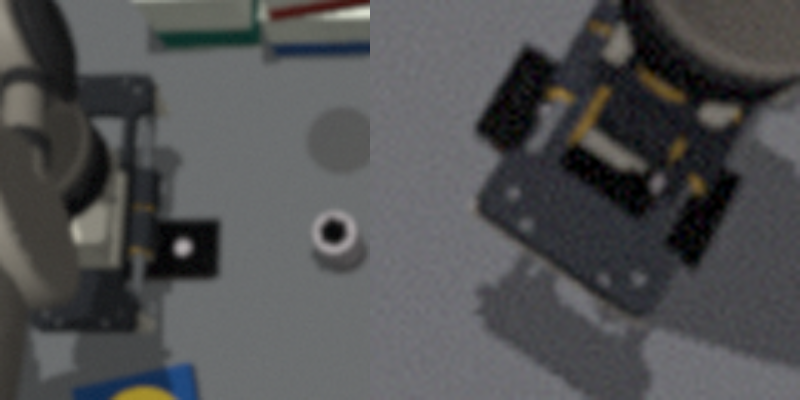

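Run:
```python
from h import *
for z in (.06,.08,.1,.12,.14,.16):
    print(z,ray('top',[(119.3,85.3)],z)[0,:2].round(3),ray('scene',[(321.6,321)],z)[0,:2].round(3),'othercorner scene',ray('scene',[(354,343)],z)[0,:2].round(3),'top low',ray('top',[(113.1,166.6)],z)[0,:2].round(3))
```

```text
0.06 [0.761 0.261] [0.701 0.236] othercorner scene [0.703 0.312] top low [0.556 0.267]
0.08 [0.751 0.254] [0.707 0.235] othercorner scene [0.709 0.31 ] top low [0.551 0.259]
0.1 [0.741 0.246] [0.713 0.235] othercorner scene [0.715 0.307] top low [0.546 0.252]
0.12 [0.732 0.239] [0.719 0.235] othercorner scene [0.721 0.305] top low [0.542 0.244]
0.14 [0.722 0.231] [0.725 0.234] othercorner scene [0.727 0.302] top low [0.537 0.237]
0.16 [0.712 0.224] [0.731 0.234] othercorner scene [0.733 0.3  ] top low [0.532 0.229]
```

The body top triangulates to z≈0.137, with its centre matching the TCP in x and y. The fingers must therefore be above the pad despite the reported z. I'll raise the gripper and look at the fingertips.

Emit:
{"method": "arm_command", "body": {
  "moves": [
    [[0,0,-0.03],[0,0,0],0.09],
    [[0,0,-0.08],[0,0,0],0.09],
    [[0,0,-0.12],[0,0,0],0.09],
    [[0,0,-0.15],[0,0,0],0.09],
    [[0,0,-0.15],[0,0,0],0.09]
  ]
}}

```text
time: 5.3
tool_pos: [0.6354, 0.2717, 0.1581]
tool_rot: [3.132, -0.003, 1.542]
contact_force: [-0.0, 0.9, 1.0]
opening: 0.036
grip_force: 0.0
```

Emit:
{"method": "arm_command", "body": {
  "moves": [
    [[0,0,0],[0,0,0],0.09],
    [[0,0,0],[0,0,0],0.09],
    [[0,0,0],[0,0,0],0.09],
    [[0,0,0],[0,0,0],0.09],
    [[0,0,0],[0,0,0],0.09]
  ]
}}

```text
time: 5.8
tool_pos: [0.6326, 0.2707, 0.1511]
tool_rot: [-3.14, 0.0, 1.542]
contact_force: [0.1, 0.6, -1.6]
opening: 0.0759
grip_force: 0.0
```

Run:
```python
from m import *
im=snap('top','t4'); b=snap('scene','s4')
o=robot.observe();print(o['opening'],o['tool_pos'])
for n,i in(('top',im),('scene',b)):
  for dx in(-.045,0,.045):
    p=proj(n,o['tool_pos']+[dx,0,0])[0]; print(n,p.round(1)); cv2.circle(i,tuple(np.round(p*4).astype(int)),2,(0,255,0),-1,shift=2)
cv2.imwrite('pics/c4.png',np.hstack([cv2.resize(cv2.cvtColor(im,4)[40:190,60:195],(360,400)),cv2.resize(cv2.cvtColor(b,4)[220:380,280:456],(440,400),interpolation=cv2.INTER_CUBIC)]))
```

```text
0.08366064284570905 [0.6327098  0.27077695 0.15152651]
top [ 96.4 142.5]
top [ 97.5 122.3]
top [ 98.7 102.6]
scene [372.3 270.9]
scene [362.5 289.4]
scene [352.2 309. ]
```

View pics/c4.png

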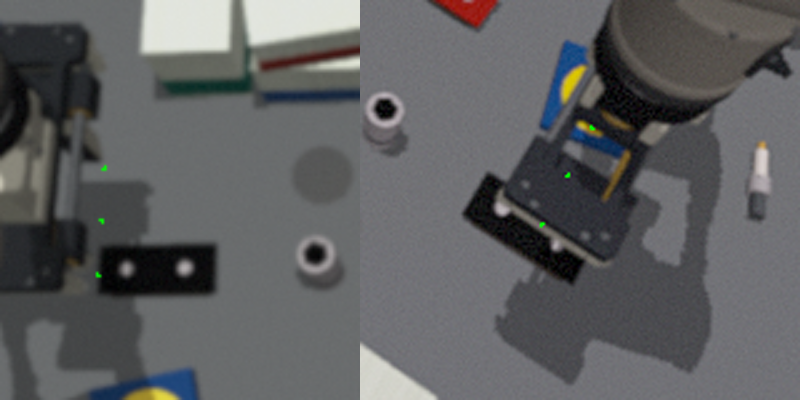

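Run:
```python
from m import *
im=cv2.imread('pics/t4.png')
for x in (.571,.59,.675,.694):
  for z in(.15,.17,.19,.217): 
    p=proj('top',[x,.261,z])[0]; print(x,z,((p-[60,40])*2.667).round(0), end=' ')
  print()
for z in (.2,.25,.286): print('body corners',[((proj('top',[.6327+s*.095,.271-.0375,z])[0]-[60,40])*2.667).round(0) for s in(-1,1)])
# wider crop of raw, brightened
c=im[20:175,40:140]; c=np.clip(c.astype(float)*2.2,0,255).astype(np.uint8)
cv2.imwrite('pics/c5.png',cv2.resize(c,(387,600),interpolation=cv2.INTER_CUBIC))
```

```text
0.571 0.15 [109. 294.] 0.571 0.17 [ 99. 287.] 0.571 0.19 [ 88. 280.] 0.571 0.217 [ 73. 270.] 
0.59 0.15 [110. 271.] 0.59 0.17 [100. 263.] 0.59 0.19 [ 89. 256.] 0.59 0.217 [ 74. 245.] 
0.675 0.15 [115. 170.] 0.675 0.17 [106. 161.] 0.675 0.19 [ 96. 150.] 0.675 0.217 [ 81. 136.] 
0.694 0.15 [117. 149.] 0.694 0.17 [107. 138.] 0.694 0.19 [ 97. 128.] 0.694 0.217 [ 83. 112.] 
body corners [array([116., 319.]), array([129.,  80.])]
body corners [array([ 88., 301.]), array([104.,  48.])]
body corners [array([ 65., 287.]), array([84., 22.])]
```

View pics/c5.png

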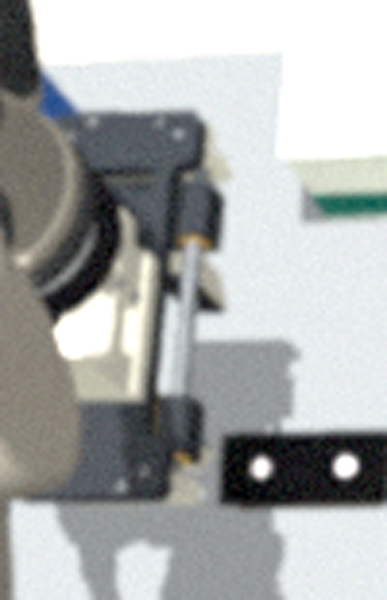

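The brightened view shows the +x fingertip ending at about crop (218,305). That is near z≈0.175, while tool_pos says 0.1515, so the tips really sit some 25 mm above the reported TCP. I'll find the bench by touch.

Emit:
{"method": "arm_command", "body": {
  "moves": [
    [[0,0,0.05],[0,0,0],0.09],
    [[0,0,0.1],[0,0,0],0.09],
    [[0,0,0.13],[0,0,0],0.09],
    [[0,0,0.15],[0,0,0],0.09],
    [[0,0,0.15],[0,0,0],0.09]
  ]
}}

```text
time: 6.4
tool_pos: [0.6304, 0.27, -0.0019]
tool_rot: [-3.135, 0.002, 1.542]
contact_force: [-0.5, 0.0, 0.0]
opening: 0.09
grip_force: 0.0
```

Emit:
{"method": "arm_command", "body": {
  "moves": [
    [[0,0,0.001],[0,0,0],0.09],
    [[0,0,0.003],[0,0,0],0.09],
    [[0,0,0.004],[0,0,0],0.09],
    [[0,0,0.005],[0,0,0],0.09],
    [[0,0,0.005],[0,0,0],0.09]
  ]
}}

```text
time: 6.9
tool_pos: [0.633, 0.2709, -0.0025]
tool_rot: [3.141, -0.0, 1.542]
contact_force: [0.9, -0.2, -0.6]
opening: 0.0902
grip_force: 0.0
```

Emit:
{"method": "arm_command", "body": {
  "moves": [
    [[0,0,0.001],[0,0,0],0.09],
    [[0,0,0.003],[0,0,0],0.09],
    [[0,0,0.004],[0,0,0],0.09],
    [[0,0,0.005],[0,0,0],0.09],
    [[0,0,0.005],[0,0,0],0.09]
  ]
}}

```text
time: 7.4
tool_pos: [0.6327, 0.2708, -0.0083]
tool_rot: [-3.141, 0.0, 1.542]
contact_force: [0.6, -0.7, 0.4]
opening: 0.0898
grip_force: 0.0
```

Emit:
{"method": "arm_command", "body": {
  "moves": [
    [[0,0,0.001],[0,0,0],0.09],
    [[0,0,0.003],[0,0,0],0.09],
    [[0,0,0.004],[0,0,0],0.09],
    [[0,0,0.005],[0,0,0],0.09],
    [[0,0,0.005],[0,0,0],0.09]
  ]
}}

```text
time: 7.9
tool_pos: [0.6327, 0.2708, -0.0133]
tool_rot: [-3.141, 0.0, 1.542]
contact_force: [0.1, 0.0, 0.5]
opening: 0.0897
grip_force: 0.0
```

Emit:
{"method": "arm_command", "body": {
  "moves": [
    [[0,0,0],[0,0,0],0.04],
    [[0,0,0],[0,0,0],0.04],
    [[0,0,0],[0,0,0],0.04],
    [[0,0,0],[0,0,0],0.04],
    [[0,0,0],[0,0,0],0.04]
  ]
}}

```text
time: 8.4
tool_pos: [0.6329, 0.2708, -0.013]
tool_rot: [3.141, -0.0, 1.542]
contact_force: [1.0, -0.2, 0.3]
opening: 0.0544
grip_force: 0.0
```

Emit:
{"method": "arm_command", "body": {
  "moves": [
    [[0,0,0],[0,0,0],0.04],
    [[0,0,0],[0,0,0],0.04],
    [[0,0,0],[0,0,0],0.04],
    [[0,0,0],[0,0,0],0.04],
    [[0,0,0],[0,0,0],0.04]
  ]
}}

```text
time: 8.9
tool_pos: [0.6328, 0.2708, -0.013]
tool_rot: [3.142, -0.0, 1.542]
contact_force: [0.5, -0.2, 0.3]
opening: 0.0396
grip_force: 0.0
```

Emit:
{"method": "arm_command", "body": {
  "moves": [
    [[0,0,0.001],[0,0,0],0.0],
    [[0,0,0.002],[0,0,0],0.0],
    [[0,0,0.003],[0,0,0],0.0],
    [[0,0,0.003],[0,0,0],0.0],
    [[0,0,0.003],[0,0,0],0.0]
  ]
}}

```text
time: 9.4
tool_pos: [0.6333, 0.2711, -0.0153]
tool_rot: [3.14, -0.001, 1.542]
contact_force: [-0.1, -0.4, 5.9]
opening: 0.0048
grip_force: 2.7
```

Emit:
{"method": "arm_command", "body": {
  "moves": [
    [[0,0,0.001],[0,0,0],0.0],
    [[0,0,0.002],[0,0,0],0.0],
    [[0,0,0.003],[0,0,0],0.0],
    [[0,0,0.003],[0,0,0],0.0],
    [[0,0,0.003],[0,0,0],0.0]
  ]
}}

```text
time: 9.9
tool_pos: [0.6344, 0.2711, -0.0154]
tool_rot: [3.137, -0.001, 1.542]
contact_force: [-4.9, -2.4, 20.1]
opening: 0.0004
grip_force: 9.6
```

Emit:
{"method": "arm_command", "body": {
  "moves": [
    [[0,0,-0.008],[0,0,0],0.075],
    [[0,0,-0.008],[0,0,0],0.075],
    [[0,0,-0.008],[0,0,0],0.075],
    [[0,0,-0.008],[0,0,0],0.075],
    [[0,0,-0.008],[0,0,0],0.075]
  ],
  "squeeze": 25
}}

```text
time: 10.4
tool_pos: [0.6324, 0.2707, -0.0119]
tool_rot: [-3.14, 0.0, 1.542]
contact_force: [0.1, -0.2, -0.1]
opening: 0.0357
grip_force: 0.0
```

Emit:
{"method": "arm_command", "body": {
  "moves": [
    [[0,0,0],[0,0,0],0.075],
    [[0,0,0],[0,0,0],0.075],
    [[0,0,0],[0,0,0],0.075],
    [[0,0,0],[0,0,0],0.075],
    [[0,0,0],[0,0,0],0.075]
  ]
}}

```text
time: 10.9
tool_pos: [0.6329, 0.2708, -0.011]
tool_rot: [3.141, -0.0, 1.542]
contact_force: [0.0, -0.0, -0.4]
opening: 0.0732
grip_force: 0.0
```

Emit:
{"method": "arm_command", "body": {
  "moves": [
    [[0,0,0.004],[0,0,0],0.075],
    [[0,0,0.008],[0,0,0],0.075],
    [[0,0,0.012],[0,0,0],0.075],
    [[0,0,0.012],[0,0,0],0.075],
    [[0,0,0.012],[0,0,0],0.075]
  ]
}}

```text
time: 11.4
tool_pos: [0.6327, 0.2708, -0.0233]
tool_rot: [-3.141, 0.0, 1.542]
contact_force: [-0.2, 0.2, 0.2]
opening: 0.0748
grip_force: 0.0
```

Emit:
{"method": "arm_command", "body": {
  "moves": [
    [[0,0,0],[0,0,0],0.04],
    [[0,0,0],[0,0,0],0.04],
    [[0,0,0],[0,0,0],0.04],
    [[0,0,0],[0,0,0],0.04],
    [[0,0,0],[0,0,0],0.04]
  ]
}}

```text
time: 11.9
tool_pos: [0.6332, 0.2708, -0.0228]
tool_rot: [3.141, -0.0, 1.542]
contact_force: [1.4, -0.6, 0.2]
opening: 0.0476
grip_force: 25.0
```

Emit:
{"method": "arm_command", "body": {
  "moves": [
    [[0,0,0],[0,0,0],0.04],
    [[0,0,0],[0,0,0],0.04],
    [[0,0,0],[0,0,0],0.04],
    [[0,0,0],[0,0,0],0.04],
    [[0,0,0],[0,0,0],0.04]
  ]
}}

```text
time: 12.4
tool_pos: [0.6331, 0.2708, -0.0229]
tool_rot: [3.141, -0.0, 1.542]
contact_force: [1.7, -0.7, 0.8]
opening: 0.0474
grip_force: 25.0
```

Emit:
{"method": "arm_command", "body": {
  "moves": [
    [[0,0,-0.01],[0,0,0],0.04],
    [[0,0,-0.03],[0,0,0],0.04],
    [[0,0,-0.06],[0,0,0],0.04],
    [[0,0,-0.09],[0,0,0],0.04],
    [[0,0,-0.103],[0,0,0],0.04]
  ]
}}

```text
time: 12.9
tool_pos: [0.6336, 0.2713, 0.0832]
tool_rot: [3.138, -0.001, 1.542]
contact_force: [-0.0, -0.4, -3.3]
opening: 0.0476
grip_force: 25.0
```

Emit:
{"method": "arm_command", "body": {
  "moves": [
    [[-0.03,0,0],[0,0,0],0.04],
    [[-0.07,0,0],[0,0,0],0.04],
    [[-0.11,0,0],[0,0,0],0.04],
    [[-0.15,0,0],[0,0,0],0.04],
    [[-0.19,0,0],[0,0,0],0.04]
  ]
}}

```text
time: 13.4
tool_pos: [0.6261, 0.0796, 0.0791]
tool_rot: [-3.139, -0.0, 1.542]
contact_force: [1.6, -0.1, -2.7]
opening: 0.0471
grip_force: 25.0
```

Emit:
{"method": "arm_command", "body": {
  "moves": [
    [[-0.04,0,0],[0,0,0],0.04],
    [[-0.08,0,0],[0,0,0],0.04],
    [[-0.12,0,0],[0,0,-0.02],0.04],
    [[-0.16,0,0],[0,0,-0.04],0.04],
    [[-0.19,0,0],[0,0,-0.08],0.04]
  ]
}}

```text
time: 13.9
tool_pos: [0.6207, -0.1112, 0.0791]
tool_rot: [-3.14, -0.0, 1.622]
contact_force: [1.3, 0.3, -3.3]
opening: 0.0477
grip_force: 25.0
```

Emit:
{"method": "arm_command", "body": {
  "moves": [
    [[0,0,0],[0,0,0],0.04],
    [[0,0,0],[0,0,0],0.04],
    [[0,0,0],[0,0,0],0.04],
    [[0,0,0],[0,0,0],0.04],
    [[0,0,0],[0,0,0],0.04]
  ]
}}

```text
time: 14.4
tool_pos: [0.6218, -0.1079, 0.0799]
tool_rot: [-3.141, -0.0, 1.623]
contact_force: [-0.3, 0.3, -3.0]
opening: 0.0475
grip_force: 25.0
```

```bash
python3 d.py .625 -.1147 -.014 1.625
```

```text
shift [-0.007   0.0028  0.0939] rot [-0.0002 -0.0003 -0.0018] t 14.4
```

Emit:
{"method": "arm_command", "body": {
  "moves": [
    [[-0.007,0.003,0.02],[0,0,0],0.04],
    [[-0.007,0.003,0.05],[0,0,0],0.04],
    [[-0.007,0.003,0.075],[0,0,0],0.04],
    [[-0.007,0.003,0.082],[0,0,0],0.04],
    [[-0.007,0.003,0.082],[0,0,0],0.04]
  ]
}}

```text
time: 14.9
tool_pos: [0.6246, -0.1152, -0.003]
tool_rot: [-3.139, -0.001, 1.622]
contact_force: [0.7, -0.4, -2.7]
opening: 0.0475
grip_force: 25.0
```

Emit:
{"method": "arm_command", "body": {
  "moves": [
    [[0,0,0.004],[0,0,0],0.04],
    [[0,0,0.008],[0,0,0],0.04],
    [[0,0,0.012],[0,0,0],0.04],
    [[0,0,0.013],[0,0,0],0.04],
    [[0,0,0.013],[0,0,0],0.04]
  ]
}}

```text
time: 15.4
tool_pos: [0.6251, -0.1159, -0.015]
tool_rot: [-3.142, -0.0, 1.622]
contact_force: [-0.3, 0.8, -2.6]
opening: 0.0476
grip_force: 25.0
```

Emit:
{"method": "arm_command", "body": {
  "moves": [
    [[0,0,0],[0,0,0],0.06],
    [[0,0,0],[0,0,0],0.07],
    [[0,0,0],[0,0,0],0.08],
    [[0,0,0],[0,0,0],0.08],
    [[0,0,0],[0,0,0],0.08]
  ]
}}

```text
time: 15.9
tool_pos: [0.6253, -0.1159, -0.0149]
tool_rot: [3.141, 0.0, 1.622]
contact_force: [0.0, -0.2, 0.7]
opening: 0.0788
grip_force: 0.0
```

Emit:
{"method": "arm_command", "body": {
  "moves": [
    [[0,0,-0.02],[0,0,0],0.08],
    [[0,0,-0.04],[0,0,0],0.04],
    [[0,0,-0.04],[0,0,0],0],
    [[0,0,-0.04],[0,0,0],0],
    [[0,0,-0.04],[0,0,0],0]
  ],
  "squeeze": 10
}}

```text
time: 16.4
tool_pos: [0.6244, -0.1157, 0.0238]
tool_rot: [-3.14, -0.001, 1.622]
contact_force: [-0.2, 0.8, 0.4]
opening: 0.0525
grip_force: 0.0
```

Run:
```python
from m import *
im=snap('top','t6'); b=snap('scene','s6')
cv2.imwrite('pics/c6.png',np.hstack([cv2.resize(cv2.cvtColor(im,4)[80:190,210:350],(420,330)),cv2.resize(cv2.cvtColor(b,4)[160:280,150:290],(385,330),interpolation=cv2.INTER_CUBIC)]))
```

```text
(no output)
```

View pics/c6.png

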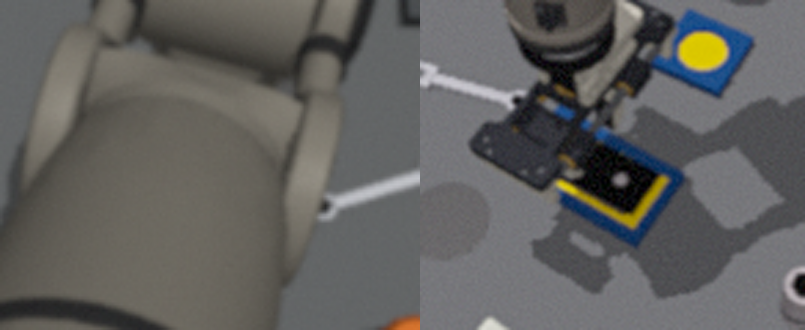

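The black pad lies inside the yellow recess, with a yellow margin showing on its +x and +y sides around scene-crop (640,200). Next I press on it.

Emit:
{"method": "arm_command", "body": {
  "moves": [
    [[0,0,0],[0,0,0],0],
    [[0,0,0.005],[0,0,0],0],
    [[0,0,0.01],[0,0,0],0],
    [[0,0,0.02],[0,0,0],0],
    [[0,0,0.029],[0,0,0],0]
  ]
}}

```text
time: 17.0
tool_pos: [0.6249, -0.1158, -0.0052]
tool_rot: [-3.141, -0.0, 1.622]
contact_force: [0.6, -0.2, 0.1]
opening: 0.004
grip_force: 0.0
```

Emit:
{"method": "arm_command", "body": {
  "moves": [
    [[0,0,0.002],[0,0,0],0],
    [[0,0,0.004],[0,0,0],0],
    [[0,0,0.006],[0,0,0],0],
    [[0,0,0.008],[0,0,0],0],
    [[0,0,0.008],[0,0,0],0]
  ]
}}

```text
time: 17.5
tool_pos: [0.6246, -0.1157, -0.0085]
tool_rot: [-3.141, 0.0, 1.622]
contact_force: [-12.3, 2.6, 24.2]
opening: 0.0004
grip_force: 12.4
```

Emit:
{"method": "arm_command", "body": {
  "moves": [
    [[0,0,0],[0,0,0],0],
    [[0,0,0],[0,0,0],0],
    [[0,0,0],[0,0,0],0],
    [[0,0,0],[0,0,0],0],
    [[0,0,0],[0,0,0],0]
  ]
}}

```text
time: 18.0
tool_pos: [0.6246, -0.1157, -0.0085]
tool_rot: [-3.141, 0.0, 1.622]
contact_force: [-11.6, 2.8, 24.4]
opening: 0.0012
grip_force: 12.2
```

Emit:
{"method": "arm_command", "body": {
  "moves": [
    [[0,0,-0.005],[0,0,0],0],
    [[0,0,-0.03],[0,0,0],0.08],
    [[0,0,-0.06],[0,0,0],0.08],
    [[0,0,-0.09],[0,0,0],0.08],
    [[0,0,-0.09],[0,0,0],0.08]
  ],
  "squeeze": 25
}}

```text
time: 18.5
tool_pos: [0.6282, -0.1167, 0.0829]
tool_rot: [3.133, 0.003, 1.622]
contact_force: [1.5, -0.3, 1.5]
opening: 0.0279
grip_force: 0.0
```

Emit:
{"method": "arm_command", "body": {
  "moves": [
    [[0.19,-0.18,0],[0,0,0.125],0.08],
    [[0.19,-0.18,0],[0,0,0.125],0.08],
    [[0.19,-0.18,0],[0,0,0.125],0.08],
    [[0.19,-0.18,0],[0,0,0.125],0.08],
    [[0.19,-0.18,0],[0,0,0.125],0.08]
  ]
}}

```text
time: 19.0
tool_pos: [0.4424, 0.0577, 0.0775]
tool_rot: [-3.141, -0.0, 1.496]
contact_force: [-0.3, 0.1, 0.4]
opening: 0.068
grip_force: 0.0
```

Emit:
{"method": "arm_command", "body": {
  "moves": [
    [[0,0,0],[0,0,0],0.08],
    [[0,0,0],[0,0,0],0.08],
    [[0,0,0],[0,0,0],0.08],
    [[0,0,0],[0,0,0],0.08],
    [[0,0,0],[0,0,0],0.08]
  ]
}}

```text
time: 19.5
tool_pos: [0.4449, 0.0559, 0.0777]
tool_rot: [3.142, -0.0, 1.495]
contact_force: [0.3, -0.5, 0.6]
opening: 0.08
grip_force: 0.0
```

```bash
python3 d.py .455 .0855 -.023 1.4975
python3 - <<'E'
from m import *
im=snap('top','t7'); b=snap('scene','s7'); M=masks(im); N=masks(b)
bb,c,a=blob(M['black'],np.array((426,222))*S); bb=cv2.morphologyEx(bb.astype(np.uint8),cv2.MORPH_CLOSE,np.ones((7,7)))
print(a,rect(bb,.023),ray('top',[c],.023))
bb,c,a=blob(N['black'],np.array((214,223))); bb=cv2.morphologyEx(bb.astype(np.uint8),cv2.MORPH_CLOSE,np.ones((7,7)))
print(a,rect(bb,.023,'scene'))
cv2.imwrite('pics/c7.png',np.hstack([cv2.resize(cv2.cvtColor(im,4)[80:240,140:350],(420,320)),cv2.resize(cv2.cvtColor(b,4)[160:280,150:290],(373,320))]))
E
```

```text
shift [0.0302 0.0079 0.1007] rot [ 0.0001 -0.0001 -0.002 ] t 19.5
629 (array([ 0.6229, -0.112 ]), array([ 44.3, 104.1]), -86.6) [[ 0.62258729 -0.1116402   0.023     ]]
603 (array([ 0.6258, -0.113 ]), array([ 48., 108.]), -86.5)
```

View pics/c7.png

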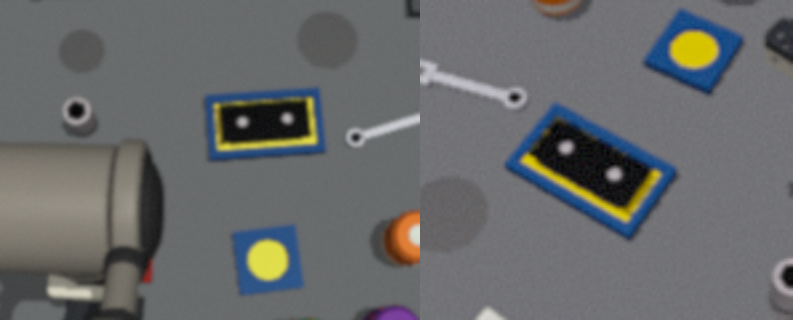

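The black pad lies centred in its recess at top-crop (265,122) with a yellow margin all round. The red pad is under the arm, so I'll fetch it now.

Emit:
{"method": "arm_command", "body": {
  "moves": [
    [[0.03,0.008,0],[0,0,0],0.08],
    [[0.03,0.008,0.03],[0,0,0],0.08],
    [[0.03,0.008,0.06],[0,0,0],0.08],
    [[0.03,0.008,0.08],[0,0,0],0.08],
    [[0.03,0.008,0.08],[0,0,0],0.08]
  ]
}}

```text
time: 20.1
tool_pos: [0.4526, 0.0857, -0.0043]
tool_rot: [-3.136, 0.0, 1.496]
contact_force: [-0.6, 0.4, 0.4]
opening: 0.0803
grip_force: 0.0
```

Emit:
{"method": "arm_command", "body": {
  "moves": [
    [[0,0,0.01],[0,0,0],0.08],
    [[0,0,0.018],[0,0,0],0.08],
    [[0,0,0.0205],[0,0,0],0.08],
    [[0,0,0.0205],[0,0,0],0.08],
    [[0,0,0.0205],[0,0,0],0.08]
  ]
}}

```text
time: 20.6
tool_pos: [0.4548, 0.086, -0.0222]
tool_rot: [3.141, -0.0, 1.497]
contact_force: [-0.9, -0.8, -0.5]
opening: 0.0803
grip_force: 0.0
```

Emit:
{"method": "arm_command", "body": {
  "moves": [
    [[0,0,0],[0,0,0],0.04],
    [[0,0,0],[0,0,0],0.04],
    [[0,0,0],[0,0,0],0.04],
    [[0,0,0],[0,0,0],0.04],
    [[0,0,0],[0,0,0],0.04]
  ]
}}

```text
time: 21.1
tool_pos: [0.4546, 0.086, -0.0225]
tool_rot: [3.141, -0.0, 1.497]
contact_force: [0.1, 0.6, 0.7]
opening: 0.0478
grip_force: 25.0
```

Emit:
{"method": "arm_command", "body": {
  "moves": [
    [[0,0,0],[0,0,0],0.04],
    [[0,0,0],[0,0,0],0.04],
    [[0,0,0],[0,0,0],0.04],
    [[0,0,0],[0,0,0],0.04],
    [[0,0,0],[0,0,0],0.04]
  ]
}}

```text
time: 21.6
tool_pos: [0.4546, 0.086, -0.0225]
tool_rot: [3.141, -0.0, 1.497]
contact_force: [0.7, -0.1, 1.3]
opening: 0.0473
grip_force: 25.0
```

Emit:
{"method": "arm_command", "body": {
  "moves": [
    [[0,0,-0.01],[0,0,0],0.04],
    [[0,0,-0.03],[0,0,0],0.04],
    [[0,0,-0.06],[0,0,0],0.04],
    [[0,0,-0.09],[0,0,0],0.04],
    [[0,0,-0.1],[0,0,0],0.04]
  ]
}}

```text
time: 22.1
tool_pos: [0.4555, 0.086, 0.0801]
tool_rot: [3.138, -0.0, 1.497]
contact_force: [-0.2, -1.2, -1.7]
opening: 0.0479
grip_force: 25.0
```

Emit:
{"method": "arm_command", "body": {
  "moves": [
    [[-0.02,0.02,0],[0,0,0],0.04],
    [[-0.05,0.05,0],[0,0,0],0.04],
    [[-0.08,0.08,0],[0,0,0],0.04],
    [[-0.11,0.11,0],[0,0,0],0.04],
    [[-0.14,0.14,0],[0,0,0],0.04]
  ]
}}

```text
time: 22.6
tool_pos: [0.5837, -0.0652, 0.0763]
tool_rot: [-3.139, -0.001, 1.497]
contact_force: [1.6, 1.0, -2.4]
opening: 0.0474
grip_force: 25.0
```

Emit:
{"method": "arm_command", "body": {
  "moves": [
    [[-0.02,0.02,0],[0,0,-0.05],0.04],
    [[-0.045,0.044,0],[0,0,-0.133],0.04],
    [[-0.045,0.044,0],[0,0,-0.133],0.04],
    [[-0.045,0.044,0],[0,0,-0.133],0.04],
    [[-0.045,0.044,0],[0,0,-0.133],0.04]
  ]
}}

```text
time: 23.1
tool_pos: [0.623, -0.1112, 0.0765]
tool_rot: [-3.139, -0.001, 1.63]
contact_force: [-0.3, -0.6, -3.0]
opening: 0.0478
grip_force: 25.0
```

```bash
python3 d.py .6245 -.112 .002 1.63
```

```text
shift [-0.001   0.0016  0.0745] rot [-0.0024 -0.0012 -0.0004] t 23.1
```

Emit:
{"method": "arm_command", "body": {
  "moves": [
    [[-0.001,0.0015,0.02],[0,0,0],0.04],
    [[-0.001,0.0015,0.05],[0,0,0],0.04],
    [[-0.001,0.0015,0.065],[0,0,0],0.04],
    [[-0.001,0.0015,0.07],[0,0,0],0.04],
    [[-0.001,0.0015,0.07],[0,0,0],0.04]
  ]
}}

```text
time: 23.6
tool_pos: [0.6254, -0.1125, 0.0072]
tool_rot: [-3.14, -0.001, 1.63]
contact_force: [1.2, -0.6, -3.2]
opening: 0.0475
grip_force: 25.0
```

```bash
python3 d.py .6245 -.112 .0015 1.63
python3 - <<'E'
from m import *
b=snap('scene','s8')
cv2.imwrite('pics/c8.png',cv2.resize(cv2.cvtColor(b,4)[160:280,150:290],(560,480),interpolation=cv2.INTER_CUBIC))
E
```

```text
shift [ 0.0006 -0.0008  0.0057] rot [-0.0011 -0.0005  0.0003] t 23.6
```

View pics/c8.png

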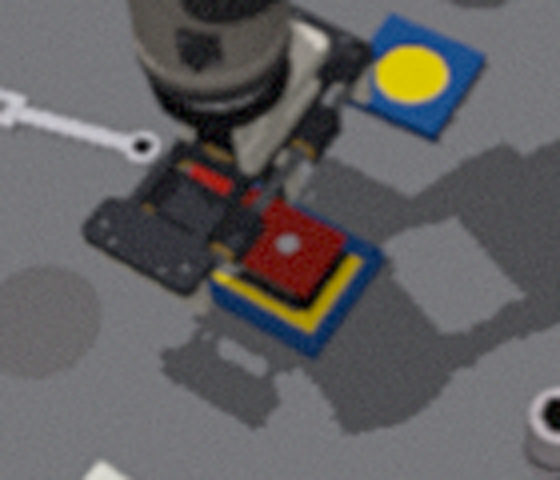

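The red pad hangs squarely over the black one at (295,245), offset only by its height. I'll lower it, release, then press.

Emit:
{"method": "arm_command", "body": {
  "moves": [
    [[0,0,0.003],[0,0,0],0.04],
    [[0,0,0.0065],[0,0,0],0.04],
    [[0,0,0.0065],[0,0,0],0.04],
    [[0,0,0.0065],[0,0,0],0.04],
    [[0,0,0.0065],[0,0,0],0.04]
  ]
}}

```text
time: 24.15
tool_pos: [0.6259, -0.1131, 0.0012]
tool_rot: [3.141, 0.0, 1.63]
contact_force: [-0.1, 0.5, -3.4]
opening: 0.0473
grip_force: 25.0
```

Emit:
{"method": "arm_command", "body": {
  "moves": [
    [[0,0,0],[0,0,0],0.06],
    [[0,0,0],[0,0,0],0.07],
    [[0,0,0],[0,0,0],0.08],
    [[0,0,0],[0,0,0],0.08],
    [[0,0,0],[0,0,0],0.08]
  ]
}}

```text
time: 24.65
tool_pos: [0.6259, -0.1131, 0.0011]
tool_rot: [3.141, 0.0, 1.63]
contact_force: [-0.4, 1.1, 1.0]
opening: 0.0788
grip_force: 0.0
```

Emit:
{"method": "arm_command", "body": {
  "moves": [
    [[0,0,-0.02],[0,0,0],0.08],
    [[0,0,-0.04],[0,0,0],0.04],
    [[0,0,-0.04],[0,0,0],0],
    [[0,0,-0.04],[0,0,0],0],
    [[0,0,-0.04],[0,0,0],0]
  ],
  "squeeze": 10
}}

```text
time: 25.15
tool_pos: [0.625, -0.1128, 0.0398]
tool_rot: [-3.14, -0.001, 1.63]
contact_force: [0.2, -1.0, 0.4]
opening: 0.0527
grip_force: 0.0
```

Emit:
{"method": "arm_command", "body": {
  "moves": [
    [[0,0,0],[0,0,0],0],
    [[0,0,0.005],[0,0,0],0],
    [[0,0,0.01],[0,0,0],0],
    [[0,0,0.02],[0,0,0],0],
    [[0,0,0.029],[0,0,0],0]
  ]
}}

```text
time: 25.65
tool_pos: [0.6254, -0.113, 0.0107]
tool_rot: [-3.141, -0.0, 1.63]
contact_force: [-0.0, -0.3, 0.1]
opening: 0.0126
grip_force: 0.0
```

Emit:
{"method": "arm_command", "body": {
  "moves": [
    [[0,0,0.002],[0,0,0],0],
    [[0,0,0.004],[0,0,0],0],
    [[0,0,0.006],[0,0,0],0],
    [[0,0,0.008],[0,0,0],0],
    [[0,0,0.008],[0,0,0],0]
  ]
}}

```text
time: 26.15
tool_pos: [0.6261, -0.1129, 0.0076]
tool_rot: [3.14, 0.0, 1.63]
contact_force: [-9.2, 3.3, 22.0]
opening: 0.0004
grip_force: 10.9
```

Emit:
{"method": "arm_command", "body": {
  "moves": [
    [[0,0,0],[0,0,0],0],
    [[0,0,0],[0,0,0],0],
    [[0,0,0],[0,0,0],0],
    [[0,0,0],[0,0,0],0],
    [[0,0,0],[0,0,0],0]
  ]
}}

```text
time: 26.65
tool_pos: [0.6261, -0.1129, 0.0076]
tool_rot: [3.14, 0.0, 1.63]
contact_force: [-9.8, 2.5, 21.5]
opening: 0.0002
grip_force: 10.8
```

Emit:
{"method": "arm_command", "body": {
  "moves": [
    [[0,0,-0.006],[0,0,0],0],
    [[0,0,-0.03],[0,0,0],0.085],
    [[0,0,-0.07],[0,0,0],0.085],
    [[0,0,-0.11],[0,0,0],0.085],
    [[0,0,-0.12],[0,0,0],0.085]
  ],
  "squeeze": 25
}}

```text
time: 27.15
tool_pos: [0.6285, -0.1138, 0.1294]
tool_rot: [3.133, 0.003, 1.63]
contact_force: [1.0, -0.3, 0.3]
opening: 0.0275
grip_force: 0.0
```

Emit:
{"method": "arm_command", "body": {
  "moves": [
    [[-0.161,-0.165,0],[0,0,-0.73],0.085],
    [[-0.161,-0.165,0],[0,0,-0.73],0.085],
    [[-0.161,-0.165,0],[0,0,-0.73],0.085],
    [[-0.161,-0.165,0],[0,0,-0.73],0.085],
    [[-0.161,-0.165,0],[0,0,-0.73],0.085]
  ]
}}

```text
time: 27.65
tool_pos: [0.4692, -0.2845, 0.1235]
tool_rot: [-3.141, -0.0, 2.353]
contact_force: [-0.1, -0.5, -0.2]
opening: 0.0681
grip_force: 0.0
```

Emit:
{"method": "arm_command", "body": {
  "moves": [
    [[0,0,0],[0,0,0],0.085],
    [[0,0,0],[0,0,0],0.085],
    [[0,0,0],[0,0,0],0.085],
    [[0,0,0],[0,0,0],0.085],
    [[0,0,0],[0,0,0],0.085]
  ]
}}

```text
time: 28.15
tool_pos: [0.4717, -0.2821, 0.1238]
tool_rot: [3.141, -0.0, 2.349]
contact_force: [-0.4, -0.2, -0.3]
opening: 0.085
grip_force: 0.0
```

```bash
python3 d.py .470 -.284 -.006 2.36;  python3 - <<'E'
from m import *
a=snap('top','t9');b=snap('scene','s9'); M=masks(a); N=masks(b)
bb,c,ar=blob(M['red'],np.array((426,222))*S); bb=cv2.morphologyEx(bb.astype(np.uint8),cv2.MORPH_CLOSE,np.ones((7,7)))
print(ar,rect(bb,.039))
bb,c,ar=blob(N['red'],np.array((214,218))); bb=cv2.morphologyEx(bb.astype(np.uint8),cv2.MORPH_CLOSE,np.ones((7,7)))
print(ar,rect(bb,.039,'scene'))
cv2.imwrite('pics/c9.png',np.hstack([cv2.resize(cv2.cvtColor(a,4)[110:260,230:430],(400,300)),cv2.resize(cv2.cvtColor(b,4)[110:260,140:320],(360,300))]))
E
```

```text
shift [-0.0002 -0.0025  0.1298] rot [ 0.0002 -0.0002 -0.011 ] t 28.15
738 (array([ 0.6235, -0.1137]), array([ 47.5, 107.8]), -86.5)
668 (array([ 0.6268, -0.1121]), array([ 47.7, 111.2]), -86.6)
```

View pics/c9.png

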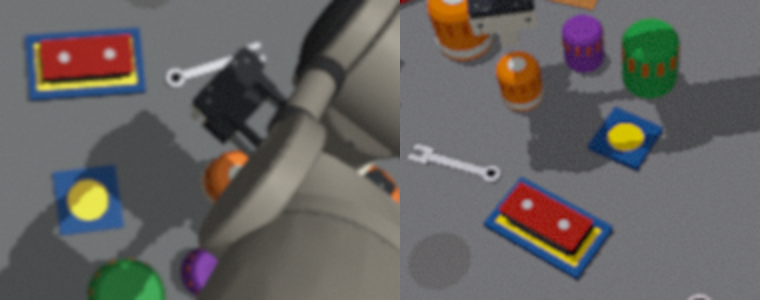

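The red pad sits square on the black one at top-crop (85,57), and the spanner is untouched. The open gripper is above the small orange filter at scene-crop (520,80), so I descend.

Emit:
{"method": "arm_command", "body": {
  "moves": [
    [[0,-0.0025,0.02],[0,0,0],0.085],
    [[0,-0.0025,0.04],[0,0,0],0.085],
    [[0,-0.0025,0.06],[0,0,0],0.085],
    [[0,-0.0025,0.075],[0,0,0],0.085],
    [[0,-0.0025,0.075],[0,0,0],0.085]
  ]
}}

```text
time: 28.75
tool_pos: [0.4682, -0.2836, 0.047]
tool_rot: [-3.141, -0.004, 2.348]
contact_force: [0.2, 0.1, 0.4]
opening: 0.0852
grip_force: 0.0
```

Emit:
{"method": "arm_command", "body": {
  "moves": [
    [[0,0,0.015],[0,0,0],0.085],
    [[0,0,0.03],[0,0,0],0.085],
    [[0,0,0.045],[0,0,0],0.085],
    [[0,0,0.055],[0,0,0],0.085],
    [[0,0,0.055],[0,0,0],0.085]
  ]
}}

```text
time: 29.25
tool_pos: [0.4689, -0.2844, -0.0067]
tool_rot: [-3.142, -0.002, 2.348]
contact_force: [-0.1, 0.1, 0.3]
opening: 0.085
grip_force: 0.0
```

Emit:
{"method": "arm_command", "body": {
  "moves": [
    [[0,0,0],[0,0,0],0.05],
    [[0,0,0],[0,0,0],0.05],
    [[0,0,0],[0,0,0],0.05],
    [[0,0,0],[0,0,0],0.05],
    [[0,0,0],[0,0,0],0.05]
  ]
}}

```text
time: 29.75
tool_pos: [0.4698, -0.285, -0.0053]
tool_rot: [3.141, 0.001, 2.348]
contact_force: [1.1, 1.0, 4.7]
opening: 0.0615
grip_force: 25.0
```

Emit:
{"method": "arm_command", "body": {
  "moves": [
    [[0,0,0],[0,0,0],0.05],
    [[0,0,0],[0,0,0],0.05],
    [[0,0,0],[0,0,0],0.05],
    [[0,0,0],[0,0,0],0.05],
    [[0,0,0],[0,0,0],0.05]
  ]
}}

```text
time: 30.25
tool_pos: [0.4698, -0.285, -0.0054]
tool_rot: [3.141, 0.001, 2.348]
contact_force: [0.9, 0.8, 5.4]
opening: 0.0615
grip_force: 25.0
```

Emit:
{"method": "arm_command", "body": {
  "moves": [
    [[0,0,-0.01],[0,0,0],0.05],
    [[0,0,-0.03],[0,0,0],0.05],
    [[0,0,-0.06],[0,0,0],0.05],
    [[0,0,-0.09],[0,0,0],0.05],
    [[0,0,-0.11],[0,0,0],0.05]
  ]
}}

```text
time: 30.75
tool_pos: [0.4692, -0.2851, 0.1059]
tool_rot: [-3.141, 0.001, 2.348]
contact_force: [-0.0, -0.7, -3.8]
opening: 0.0619
grip_force: 25.0
```

Emit:
{"method": "arm_command", "body": {
  "moves": [
    [[0.02,0.02,0],[0,0,0],0.05],
    [[0.05,0.05,0],[0,0,0],0.05],
    [[0.08,0.08,0],[0,0,0],0.05],
    [[0.11,0.11,0],[0,0,0],0.05],
    [[0.14,0.14,0],[0,0,0],0.05]
  ]
}}

```text
time: 31.25
tool_pos: [0.47, -0.0853, 0.104]
tool_rot: [-3.141, -0.001, 2.347]
contact_force: [1.0, 0.8, -3.6]
opening: 0.0619
grip_force: 25.0
```

Emit:
{"method": "arm_command", "body": {
  "moves": [
    [[0.03,0.03,0],[0,0,0],0.05],
    [[0.06,0.06,0],[0,0,0],0.05],
    [[0.09,0.09,0],[0,0,0],0.05],
    [[0.12,0.12,0],[0,0,0],0.05],
    [[0.15,0.15,0],[0,0,0],0.05]
  ]
}}

```text
time: 31.75
tool_pos: [0.4718, 0.1267, 0.104]
tool_rot: [-3.141, -0.0, 2.348]
contact_force: [0.7, -0.4, -2.8]
opening: 0.0618
grip_force: 25.0
```

Emit:
{"method": "arm_command", "body": {
  "moves": [
    [[0.03,0.03,0],[0,0,0],0.05],
    [[0.06,0.06,0],[0,0,0],0.05],
    [[0.09,0.09,0],[0,0,0],0.05],
    [[0.1,0.11,0],[0,0,0],0.05],
    [[0.1,0.11,0],[0,0,0],0.05]
  ]
}}

```text
time: 32.25
tool_pos: [0.4808, 0.2762, 0.1037]
tool_rot: [3.141, -0.0, 2.351]
contact_force: [0.7, 0.5, -4.1]
opening: 0.0619
grip_force: 25.0
```

```bash
sleep 0; python3 d.py .4816 .278 .003 2.348
```

```text
shift [0.0007 0.0018 0.1007] rot [ 0.0004 -0.0002  0.0032] t 32.25
```

Emit:
{"method": "arm_command", "body": {
  "moves": [
    [[0.001,0.002,0.02],[0,0,0],0.05],
    [[0.001,0.002,0.05],[0,0,0],0.05],
    [[0.001,0.002,0.075],[0,0,0],0.05],
    [[0.001,0.002,0.09],[0,0,0],0.05],
    [[0.001,0.002,0.09],[0,0,0],0.05]
  ]
}}

```text
time: 32.75
tool_pos: [0.4796, 0.274, 0.0117]
tool_rot: [-3.136, -0.002, 2.347]
contact_force: [-0.6, -0.3, -3.8]
opening: 0.0617
grip_force: 25.0
```

Emit:
{"method": "arm_command", "body": {
  "moves": [
    [[0,0,0.004],[0,0,0],0.05],
    [[0,0,0.008],[0,0,0],0.05],
    [[0,0,0.011],[0,0,0],0.05],
    [[0,0,0.011],[0,0,0],0.05],
    [[0,0,0.011],[0,0,0],0.05]
  ]
}}

```text
time: 33.25
tool_pos: [0.4818, 0.2759, 0.0033]
tool_rot: [3.141, 0.0, 2.348]
contact_force: [0.1, -0.0, -3.2]
opening: 0.062
grip_force: 25.0
```

Emit:
{"method": "arm_command", "body": {
  "moves": [
    [[0.0014,0.0014,0],[0,0,0],0.05],
    [[0.0014,0.0014,0.001],[0,0,0],0.05],
    [[0.0014,0.0014,0.001],[0,0,0],0.05],
    [[0.0014,0.0014,0.001],[0,0,0],0.068],
    [[0.0014,0.0014,0.001],[0,0,0],0.078]
  ]
}}

```text
time: 33.75
tool_pos: [0.4821, 0.278, 0.0024]
tool_rot: [3.141, 0.0, 2.348]
contact_force: [-0.5, 0.2, 0.5]
opening: 0.072
grip_force: 0.0
```

Emit:
{"method": "arm_command", "body": {
  "moves": [
    [[0,0,0],[0,0,0],0.085],
    [[0,0,0],[0,0,0],0.085],
    [[0,0,-0.01],[0,0,0],0.085],
    [[0,0,-0.03],[0,0,0],0.085],
    [[0,0,-0.06],[0,0,0],0.085]
  ]
}}

```text
time: 34.25
tool_pos: [0.4808, 0.2773, 0.062]
tool_rot: [-3.139, -0.001, 2.348]
contact_force: [0.6, 0.2, 0.8]
opening: 0.085
grip_force: 0.0
```

Emit:
{"method": "arm_command", "body": {
  "moves": [
    [[0,0,-0.03],[0,0,0],0.08],
    [[0,0,-0.06],[0,0,0],0.07],
    [[0,0,-0.06],[0,0,0],0.07],
    [[0,0,-0.06],[0,0,0],0.07],
    [[0,0,-0.06],[0,0,0],0.07]
  ]
}}

```text
time: 34.75
tool_pos: [0.481, 0.2775, 0.1213]
tool_rot: [-3.14, -0.001, 2.348]
contact_force: [-0.6, -1.2, -0.1]
opening: 0.0703
grip_force: 0.0
```

```bash
python3 d.py .6296 .1143 .12 1.6
```

```text
shift [-0.2205 -0.0085  0.0012] rot [-1.500e-03 -1.000e-04  7.477e-01] t 34.75
```

Emit:
{"method": "arm_command", "body": {
  "moves": [
    [[-0.2205,-0.0085,0],[0,0,0.748],0.07],
    [[-0.2205,-0.0085,0],[0,0,0.748],0.07],
    [[-0.2205,-0.0085,0],[0,0,0.748],0.07],
    [[-0.2205,-0.0085,0],[0,0,0.748],0.07],
    [[-0.2205,-0.0085,0],[0,0,0.748],0.07]
  ]
}}

```text
time: 35.25
tool_pos: [0.632, 0.1106, 0.1201]
tool_rot: [-3.14, 0.001, 1.59]
contact_force: [-0.5, -0.2, 0.3]
opening: 0.0701
grip_force: 0.0
```

Emit:
{"method": "arm_command", "body": {
  "moves": [
    [[0,0,0],[0,0,0],0.07],
    [[0,0,0],[0,0,0],0.07],
    [[0,0,0],[0,0,0],0.07],
    [[0,0,0],[0,0,0],0.07],
    [[0,0,0],[0,0,0],0.07]
  ]
}}

```text
time: 35.75
tool_pos: [0.6297, 0.1157, 0.1222]
tool_rot: [3.142, -0.0, 1.602]
contact_force: [0.0, 0.4, 0.6]
opening: 0.0699
grip_force: 0.0
```

```bash
python3 d.py .6296 .1143 -.011 1.6
python3 - <<'E'
from m import *
a=snap('top','t10');b=snap('scene','s10')
cv2.imwrite('pics/c10.png',np.hstack([cv2.resize(cv2.cvtColor(a,4)[80:240,80:220],(350,400)),cv2.resize(cv2.cvtColor(b,4)[190:350,240:420],(450,400))]))
M=masks(a);N=masks(b)
bb,c,ar=blob(M['white'],np.array((120,198)));print(c,ray('top',[c],.075))
bb,c,ar=blob(M['ora'],np.array((118,200)));print(ar,c)
bb,c,ar=blob(N['white'],np.array((376,230)));print(c,ray('scene',[c],.075))
E
```

```text
shift [-0.0014 -0.0002  0.1332] rot [ 0.0001 -0.0001  0.002 ] t 35.75
[140.51388889 116.63888889] [[0.67191195 0.20071909 0.075     ]]
15 [295.4 141.6]
[384.75324675 247.94805195] [[0.48085581 0.27785134 0.075     ]]
```

View pics/c10.png

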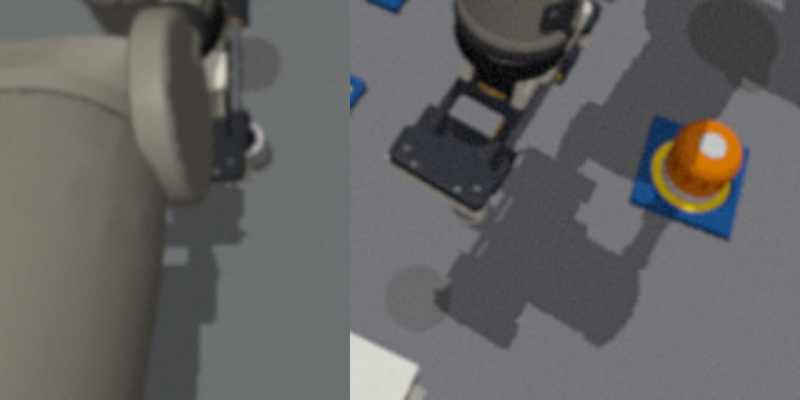

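The filter stands upright and centred in its recess at scene-crop (705,165), and its label position matches to within 1 mm. Next I descend on the socket.

Emit:
{"method": "arm_command", "body": {
  "moves": [
    [[-0.0014,0,0.02],[0,0,0],0.07],
    [[-0.0014,0,0.04],[0,0,0],0.07],
    [[-0.0014,0,0.06],[0,0,0],0.07],
    [[-0.0014,0,0.075],[0,0,0],0.07],
    [[-0.0014,0,0.075],[0,0,0],0.07]
  ]
}}

```text
time: 36.35
tool_pos: [0.6285, 0.1133, 0.0447]
tool_rot: [-3.137, 0.0, 1.6]
contact_force: [-0.5, -0.2, 0.1]
opening: 0.0701
grip_force: 0.0
```

Emit:
{"method": "arm_command", "body": {
  "moves": [
    [[0,0,0.015],[0,0,0],0.07],
    [[0,0,0.03],[0,0,0],0.07],
    [[0,0,0.045],[0,0,0],0.07],
    [[0,0,0.058],[0,0,0],0.07],
    [[0,0,0.058],[0,0,0],0.07]
  ]
}}

```text
time: 36.85
tool_pos: [0.6287, 0.1131, -0.0134]
tool_rot: [-3.137, 0.0, 1.6]
contact_force: [-0.9, 0.2, -0.2]
opening: 0.0701
grip_force: 0.0
```

Emit:
{"method": "arm_command", "body": {
  "moves": [
    [[0,0,0],[0,0,0],0.025],
    [[0,0,0],[0,0,0],0.025],
    [[0,0,0],[0,0,0],0.025],
    [[0,0,0],[0,0,0],0.025],
    [[0,0,0],[0,0,0],0.025]
  ]
}}

```text
time: 37.35
tool_pos: [0.6305, 0.1132, -0.0107]
tool_rot: [3.141, -0.0, 1.6]
contact_force: [0.0, 0.5, 0.7]
opening: 0.0348
grip_force: 0.0
```

Emit:
{"method": "arm_command", "body": {
  "moves": [
    [[0,0,0],[0,0,0],0.025],
    [[0,0,0],[0,0,0],0.025],
    [[0,0,0],[0,0,0],0.025],
    [[0,0,0],[0,0,0],0.025],
    [[0,0,0],[0,0,0],0.025]
  ]
}}

```text
time: 37.85
tool_pos: [0.6304, 0.1132, -0.0107]
tool_rot: [3.141, -0.0, 1.6]
contact_force: [-0.7, -0.5, 4.6]
opening: 0.0334
grip_force: 25.0
```

Emit:
{"method": "arm_command", "body": {
  "moves": [
    [[0,0,-0.01],[0,0,0],0.025],
    [[0,0,-0.03],[0,0,0],0.025],
    [[0,0,-0.06],[0,0,0],0.025],
    [[0,0,-0.09],[0,0,0],0.025],
    [[0,0,-0.1],[0,0,0],0.025]
  ]
}}

```text
time: 38.35
tool_pos: [0.6319, 0.1134, 0.0923]
tool_rot: [3.136, -0.0, 1.6]
contact_force: [-0.0, 0.1, -1.7]
opening: 0.0338
grip_force: 25.0
```

Emit:
{"method": "arm_command", "body": {
  "moves": [
    [[-0.02,-0.017,0],[0,0,-0.14],0.025],
    [[-0.05,-0.04,0],[0,0,-0.28],0.025],
    [[-0.08,-0.065,0],[0,0,-0.42],0.025],
    [[-0.11,-0.09,0],[0,0,-0.56],0.025],
    [[-0.14,-0.115,0],[0,0,-0.7],0.025]
  ]
}}

```text
time: 38.85
tool_pos: [0.5176, -0.0309, 0.088]
tool_rot: [-3.141, -0.001, 2.306]
contact_force: [0.7, -0.5, -1.4]
opening: 0.0338
grip_force: 25.0
```

```bash
python3 d.py .452 -.1114 .09 3.1; python3 -c "
from m import *
im=cv2.cvtColor(cv2.imread('pics/top0.png'),4);h=cv2.cvtColor(im,cv2.COLOR_RGB2HSV)
b,c,a=blob((h[...,0]>45)&(h[...,0]<80)&(h[...,1]>120),np.array((459,403))*S);print(a,c,rect(b,.09))"
```

```text
shift [-0.0157 -0.1027 -0.0019] rot [-4.000e-04 -1.500e-03 -7.941e-01] t 38.85
1024 [293.26757812 257.33886719] (array([ 0.3367, -0.1451]), array([79.3, 76. ]), 88.2)
```

Emit:
{"method": "arm_command", "body": {
  "moves": [
    [[-0.003,-0.02,0],[0,0,-0.14],0.025],
    [[-0.008,-0.05,0],[0,0,-0.28],0.025],
    [[-0.012,-0.08,0],[0,0,-0.42],0.025],
    [[-0.016,-0.103,0],[0,0,-0.56],0.025],
    [[-0.016,-0.103,0],[0,0,-0.7],0.025]
  ]
}}

```text
time: 39.35
tool_pos: [0.451, -0.1121, 0.0882]
tool_rot: [3.141, -0.002, 3.003]
contact_force: [0.0, 0.4, -1.7]
opening: 0.0335
grip_force: 25.0
```

Emit:
{"method": "arm_command", "body": {
  "moves": [
    [[0,0,0],[0,0,-0.09],0.025],
    [[0,0,0],[0,0,-0.09],0.025],
    [[0,0,0],[0,0,-0.09],0.025],
    [[0,0,0],[0,0,-0.09],0.025],
    [[0,0,0],[0,0,-0.09],0.025]
  ]
}}

```text
time: 39.85
tool_pos: [0.4532, -0.1104, 0.0888]
tool_rot: [3.141, -0.0, 3.089]
contact_force: [-0.1, -0.1, -1.6]
opening: 0.0334
grip_force: 25.0
```

```bash
python3 d.py .452 -.1114 -.003 3.1
```

```text
shift [ 0.0011 -0.0011  0.0918] rot [ 0.0002 -0.0002 -0.0109] t 39.85
```

Emit:
{"method": "arm_command", "body": {
  "moves": [
    [[0.001,-0.001,0.02],[0,0,0],0.025],
    [[0.001,-0.001,0.045],[0,0,0],0.025],
    [[0.001,-0.001,0.07],[0,0,0],0.025],
    [[0.001,-0.001,0.08],[0,0,0],0.025],
    [[0.001,-0.001,0.08],[0,0,0],0.025]
  ]
}}

```text
time: 40.35
tool_pos: [0.4514, -0.1111, 0.0079]
tool_rot: [3.141, -0.003, 3.09]
contact_force: [0.2, -0.7, -2.4]
opening: 0.0336
grip_force: 25.0
```

Emit:
{"method": "arm_command", "body": {
  "moves": [
    [[0,0,0.004],[0,0,0],0.025],
    [[0,0,0.008],[0,0,0],0.025],
    [[0,0,0.0115],[0,0,0],0.025],
    [[0,0,0.0115],[0,0,0],0.025],
    [[0,0,0.0115],[0,0,0],0.025]
  ]
}}

```text
time: 40.85
tool_pos: [0.4523, -0.1116, -0.0024]
tool_rot: [-3.142, 0.0, 3.09]
contact_force: [0.6, 0.5, -1.9]
opening: 0.0339
grip_force: 25.0
```

Emit:
{"method": "arm_command", "body": {
  "moves": [
    [[0,0,0],[0,0,0],0.03],
    [[0,0,0],[0,0,0],0.038],
    [[0,0,0],[0,0,0],0.046],
    [[0,0,0],[0,0,0],0.054],
    [[0,0,0],[0,0,0],0.06]
  ]
}}

```text
time: 41.35
tool_pos: [0.4523, -0.1116, -0.0024]
tool_rot: [-3.142, 0.0, 3.09]
contact_force: [0.1, 0.0, 0.7]
opening: 0.057
grip_force: 0.0
```

Emit:
{"method": "arm_command", "body": {
  "moves": [
    [[0,0,0],[0,0,0],0.06],
    [[0,0,-0.02],[0,0,0],0.06],
    [[0,0,-0.06],[0,0,0],0.06],
    [[0,0,-0.1],[0,0,0],0.06],
    [[0,0,-0.12],[0,0,0],0.06]
  ]
}}

```text
time: 41.85
tool_pos: [0.4534, -0.1121, 0.1205]
tool_rot: [-3.14, 0.004, 3.09]
contact_force: [0.3, 0.3, 0.1]
opening: 0.0601
grip_force: 0.0
```

Emit:
{"method": "arm_command", "body": {
  "moves": [
    [[0.03,0.2,-0.05],[0,0,0],0.06],
    [[0.03,0.2,-0.05],[0,0,0],0.06],
    [[0.03,0.2,-0.05],[0,0,0],0.06],
    [[0.03,0.2,-0.05],[0,0,0],0.06],
    [[0.03,0.2,-0.05],[0,0,0],0.06]
  ]
}}

```text
time: 42.35
tool_pos: [0.4322, 0.0938, 0.1688]
tool_rot: [3.14, 0.002, 3.095]
contact_force: [0.3, -0.9, 0.2]
opening: 0.0599
grip_force: 0.0
```

Run:
```python
from m import *
a=snap('top','t11');b=snap('scene','s11')
cv2.imwrite('pics/c11.png',np.hstack([cv2.resize(cv2.cvtColor(a,4),(400,300)),cv2.resize(cv2.cvtColor(b,4)[110:320,140:420],(400,300))]))
M=masks(a);N=masks(b)
bb,c,ar=blob(M['black'],np.array((273,206)));print(c,ray('top',[c],.067))
bb,c,ar=blob(N['black'],np.array((252,160)));print(c,ray('scene',[c],.067))
```

```text
[275.3030303  207.09090909] [[ 0.45110012 -0.11141515  0.067     ]]
[252.65 165.05] [[ 0.45002188 -0.1115081   0.067     ]]
```

View pics/c11.png

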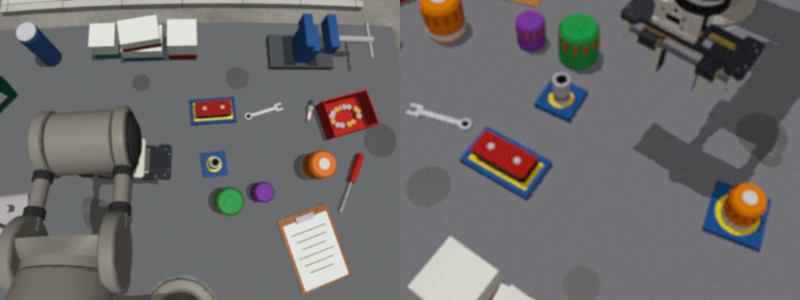

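All the parts are home: the pad stack is at (213,110) and the socket at (213,163) in the top half, and the filter is at (743,210) in the scene half. The spanner is unmoved and the arm is clear, so I'm handing in.

```bash
python3 -c "
from cell import robot
print(robot.hand_in())"
```

```text
the job is handed in; nothing more can be done
None
```

The kit is laid out and handed in at about 42 s of the 125 s limit: both pads stacked and each pressed with over 20 N, filter and socket upright in their cut-outs, spanner untouched, gripper clear; the hand-in call did not report a verdict.

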